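# Roll the foam roller into its taped bay

### The job

The teal foam roller belongs in the bay marked out with yellow tape on the shelf. Without picking it up or shoving it from the side, put your fingertips on top of it and roll it across in one or more strokes until it lies still and wholly inside the tape outline. Leave everything else on the shelf where it is.

Things in the scene. Friction and masses are not known exactly. Their poses are not given: they have to be found in the camera images.
- roller: Teal grooved foam roller lying on the shelf: cylinder 300 mm long, 100 mm in diameter, about 0.35 kg. Firm (gives under 1 mm at 10 N), rolls easily, yet stays where it is left at rest; too thick to grasp. Origin on its axis half-way along, 50 mm above the shelf; its x axis runs along the roller, its y and z axes turn as it rolls. The middle 52 mm of its surface is smooth; 8 mm grooves lie beyond.
- roller_end_a (a point): Centre of the roller's end face at its -x end, 150 mm from the roller's origin, on the axis.
- roller_end_b (a point): Centre of the roller's end face at its +x end, 150 mm from the roller's origin, on the axis.
- bay: Parking bay: rectangle of flat yellow tape on the shelf (nothing to bump into), 340 by 130 mm clear inside, tape 25 mm wide. Origin at its centre, at shelf height; x along its long sides (so shall the roller lie), y across (the way it rolls). The roller starts parallel within 2 deg beside it, on either side, 100 to 190 mm between centres, under 10 mm out lengthwise: straight rolling takes it in.
- kettlebell: Purple 4 kg kettlebell, 132 mm in diameter, 208 mm tall with its handle, standing. Bystander. Origin at the centre of its underside.
- jar: Glass jar with an aluminium lid, 86 mm in diameter, 125 mm tall, standing. Bystander. Origin at the centre of its underside.
- flask: Steel drinking bottle with a black cap, 68 mm in diameter, 215 mm tall, standing. Bystander. Origin at the centre of its underside.
- coaster: Round white ceramic coaster, 96 mm in diameter, 8 mm thick, lying flat. Bystander. Origin at the centre of its underside.
- grip_trainer: Black hand gripper (two handles in a V joined by a steel coil spring), about 140 mm by 95 mm, 22 mm thick, lying flat. Bystander. Origin at shelf height between the handles.
- stopwatch: Black stopwatch, 62 mm in diameter, 15 mm thick, lying on its back on the coaster. Bystander. Origin at the centre of its underside.

How it is judged:
By the outcome, as a careful person would: the job done as asked, in the order asked, and still so for the second after the job is handed in, with the robot touching nothing.
It also fails if it takes over 69 s, if anything falls off the work surface, if the arm or the gripper's body presses on something with over 40 N, if the wrist force passes 120 N, or if a joint passes its speed limit or range.

### The arm

A 6-joint arm with a two-finger parallel gripper is mounted at the origin on the work surface. World frame = base frame: x ahead of the robot, y to its left, z up, the work surface at z = 0. Lengths are in m, angles in rad, forces in N, time in s.
With the tool pointing down it reaches from about 0.375 to 0.975 m from the base axis. Payload 3.8 kg.
Tool frame: the origin (TCP) lies at the very end of the fingers, on their centre line; the grasp point (between the pads) lies 19 mm behind it; z points along the fingers, y is the line along which they close (so a half turn about z gives the same grasp; the last joint's range is limited). The gripper opens to 85 mm and grips with 20 to 120 N. Pads are 22 mm wide; open, the fingers measure 114 mm over their backs; the gripper's body (76 mm by 85 mm) begins 54 mm behind the grasp point. The pads swing forward as they close: fully open they stand 13 mm farther back than shut.
Start: joints at [-1.352, 0.264, 1.604, -0, 1.274, -0.037], TCP at [0.171, -0.653, 0.231] pointing down, gripper open.
Joint ranges: [-2.63, 2.63], [-0.94, 2.18], [0.31, 2.57], [-1.31, 4.45], [0, 2.66], [-2.55, 2.55]. Speed limits (rad/s): [2.57, 2.57, 3.14, 3.14, 3.14, 3.14].

### API

Orientations are given as a rotation vector (axis times angle).
In Python, from workcell import monitor, viewer, job gives the robot as it stands. The module is installed in compiled form; this text tells all that it offers.
- The arm moves only by the tool step_arm, never from a script. Its argument "series" is one flat list of numbers, 4 for each row, row after row: the shift along the tool's x, y, z in m, then the turn about the tool's z in rad. A call has 1 to 8 rows; each row is the pose to reach, as a shift and turn from the pose commanded when the call began, along the tool's axes at that moment; what a row does not reach only later rows make up. A row lasts 1/8 s, in which the tool goes at most 62.5 mm and 10.7 degrees, less where a joint would pass 70% of its speed; a pose out of reach is approached as far as the arm can. A call with a gripper value outside its range is refused whole. "gripper" is the opening, from 0 (shut) to 1 (fully open), set as the call begins (left out, the last holds). The fingers move at their own pace and stop on an object; "newtons" is the grip in N (left out, the last holds). Time passes only in rows, so rows that repeat a pose let the fingers close. It gives the time, the measured TCP pose, the force, the opening and the grip force at its end, in the units of the state.
- monitor.read_state(): the state, without advancing time (a new reading comes with each control period).
- viewer.read_camera(name): name is "scene" or "top" or "wrist"; returns a dict with "image" (480x640x3 uint8, red, green, blue), "intrinsics" (3x3 intrinsics, pixels), "T" (4x4, takes a point from camera to world coordinates); the wrist camera has in their place "hand_eye" (4x4, takes a point from camera to tool coordinates, whose origin is the TCP and whose axes are the flange's). Camera axes: x right, y up, looking along -z (the intrinsics and any distortion apply to the point x, -y, -z); pixel columns grow to the right and rows downward; lengths in m; the calibration is good to about 2 mm. The wrist camera is an equidistant fisheye: a pixel r from the principal point sees the ray r / f radians off the axis. A picture is of the moment at which its call begins: read the wrist's pose just before it. There is no depth.
- job.finish_job(): hands the job in; it is judged then, once.
Trained networks look in a picture, given as the dict that the camera call returned (one of the last four; its "shot" number tells which), for a name from the list of things; names that differ only in an ending like _2 or _b are one class to them, and where a whole thing is asked for, a point or a joint stands for the part that bears it (a point fixed in the world has none). Each returns a list of dicts, best first, with "score" (0 to 1); they miss things now and then, are a little off and sometimes report something else, mostly with a low value. They report only what shows in the picture. A call takes as long as a camera call.
- viewer.boxes_of(picture, label): "extent" ([centre column, centre row, width, height] in pixels, round what is visible of it).
- viewer.spot_point(picture, label): "point" ([column, row] in pixels: a listed point, or the origin of a listed thing).
The state is a dict: "time": time; "q": joint angles; "joint_vel": joint speeds; "joint_torque": joint torques, N m; "tool_pos": TCP position; "tcp_rot": TCP orientation; "wrist_force": force on the tool from outside, world axes, zero at the start; "torque": the same for the moment, N m; "width": opening from 0.0 (shut) to 1.0 (fully open); "grip_force": force on a finger pad.
Only numpy, scipy, OpenCV 4.12 (cv2) and the standard library are available. Lean on these libraries where they do the work, as an engineer would, in place of code of your own. Each camera call takes 0.05 s, during which the arm holds its last target. There are 200 camera calls.

## Working session

There is one attempt and no reset: what is moved stays moved. The work goes in short steps, Python scripts to look and compute and a tool call to move; the robot and the scene stay as the last step left them, time stands still between calls to the robot, and variables do not carry over. Pictures are saved under pics/ and viewed, at most 10 in all, crops included, and the job is handed in when it is done.

Besides the shell and the picture viewer there is one more tool, called after "Request:" as a command line: name --argument value ..., lists and objects as JSON in quotes. step_arm: Moves the arm, as the interface text tells. Its arguments: {"type":"object","properties":{"series":{"type":"array"},"gripper":{"type":"number"},"newtons":{"type":"number"}},"required":["series"]}

```bash
mkdir -p pics; cat > h.py <<'E'
import numpy as np, cv2
from workcell import monitor, viewer, job
def ray(p,uv,z):
    K=np.array(p["intrinsics"]);T=np.array(p["T"])
    d=np.linalg.inv(K)@[uv[0],uv[1],1]; d=T[:3,:3]@[d[0],-d[1],-d[2]]
    o=T[:3,3]; return o+d*(z-o[2])/d[2]
def proj(p,X):
    K=np.array(p["intrinsics"]);T=np.linalg.inv(np.array(p["T"]))
    c=T[:3,:3]@X+T[:3,3]; u=K@[c[0],-c[1],-c[2]]; return u[:2]/u[2]
Z=dict(roller=.05,roller_end_a=.05,roller_end_b=.05,bay=0,kettlebell=0,jar=0,flask=0,coaster=0,grip_trainer=0)
E
cat > look.py <<'E'
from h import *
import sys
for n in ("top","scene"):
    p=viewer.read_camera(n); cv2.imwrite(f"pics/{n}_{sys.argv[1]}.png",p["image"][:,:,::-1])
    for l in (sys.argv[2:] or Z):
        for r in viewer.spot_point(p,l)[:2]:
            print(n,l,round(r["score"],2),np.round(r["point"],1),np.round(ray(p,r["point"],Z[l]),3)[:2])
s=monitor.read_state(); print(s["time"],s["tool_pos"],s["tcp_rot"],s["wrist_force"])
E
python3 look.py 0; python3 -c "
from h import *
for n in ('top','scene'):
  p=viewer.read_camera(n); print(p['intrinsics'],np.round(p['T'],3), [k for k in p])"
```

```text
top roller 0.94 [258.6 219.6] [0.608 0.168]
top roller_end_a 0.87 [248.9 276. ] [0.456 0.193]
top roller_end_a 0.85 [263.9 168.7] [0.751 0.155]
top roller_end_b 0.87 [248.9 276. ] [0.456 0.193]
top roller_end_b 0.85 [263.9 168.7] [0.751 0.155]
top kettlebell 0.61 [471.7 214.5] [ 0.626 -0.432]
top jar 0.71 [190.8 203.6] [0.668 0.365]
top flask 0.86 [180.3 279.3] [0.455 0.387]
top coaster 0.87 [460.7 268. ] [ 0.474 -0.39 ]
top grip_trainer 0.65 [149.9 246.3] [0.547 0.473]
top grip_trainer 0.55 [266.  169.3] [0.766 0.154]
scene roller 0.57 [370.5 236.6] [0.614 0.166]
scene roller_end_a 0.86 [347.2 207.4] [0.451 0.199]
scene roller_end_a 0.77 [396.7 267.2] [0.759 0.141]
scene roller_end_b 0.86 [347.2 207.4] [0.451 0.199]
scene roller_end_b 0.77 [396.7 267.2] [0.759 0.141]
scene bay 0.44 [166.1 330.8] [ 0.615 -0.431]
scene kettlebell 0.83 [170.6 328.3] [ 0.613 -0.42 ]
scene jar 0.69 [433.1 241.5] [0.677 0.357]
scene flask 0.81 [395.1 205.2] [0.458 0.393]
scene coaster 0.64 [169.7 328.1] [ 0.611 -0.421]
scene grip_trainer 0.58 [432.6 212.3] [0.556 0.471]
1.0 [ 0.17077005 -0.65303268  0.23126351] [-3.11590861e+00 -4.00699130e-01  2.40991402e-05] [-0.07068043 -0.60172718 -0.30693997]
[[447.22931292   0.         322.79214706]
 [  0.         447.22931292 238.46411187]
 [  0.           0.           1.        ]] [[-0.018  0.985 -0.169  0.351]
 [-0.999 -0.014  0.029  0.032]
 [ 0.027  0.169  0.985  1.236]
 [ 0.     0.     0.     1.   ]] ['image', 'intrinsics', 'T', 'shot']
[[458.11417056   0.         317.85589657]
 [  0.         458.11417056 240.67017557]
 [  0.           0.           1.        ]] [[ 0.53  -0.504  0.681  1.429]
 [ 0.848  0.304 -0.435 -0.532]
 [ 0.012  0.808  0.589  0.807]
 [ 0.     0.     0.     1.   ]] ['image', 'intrinsics', 'T', 'shot']
```

View pics/top_0.png

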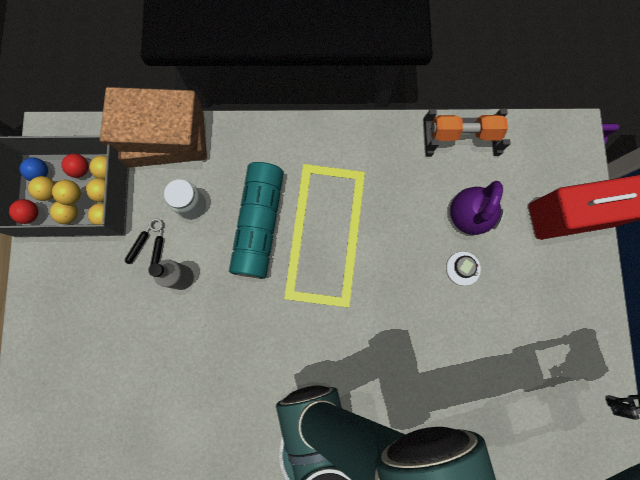

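View pics/scene_0.png

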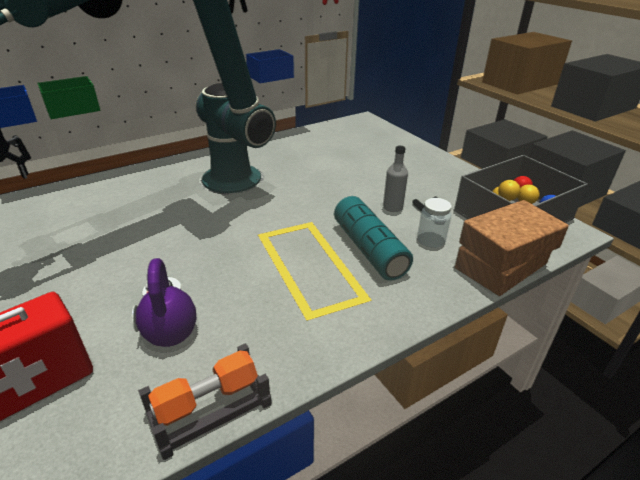

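```bash
cat > meas.py <<'E'
from h import *
from scipy.optimize import minimize
def measure():
    ps=[viewer.read_camera(n) for n in ("top","scene")]
    t=np.linspace(0,2*np.pi,60); masks=[]; res={}
    for p,n in zip(ps,("top","scene")):
        h=cv2.cvtColor(p["image"],cv2.COLOR_RGB2HSV)
        y=cv2.inRange(h,(22,110,90),(36,255,255))
        cs,_=cv2.findContours(y,cv2.RETR_EXTERNAL,cv2.CHAIN_APPROX_NONE)
        c=max((c for c in cs if n!="top" or c[:,0,0].min()>200),key=lambda c:cv2.minAreaRect(c)[1][0]*cv2.minAreaRect(c)[1][1])
        w=np.float32([ray(p,q[0],0)[:2] for q in c])
        (cx,cy),(a,b),g=cv2.minAreaRect(w); box=cv2.boxPoints(((cx,cy),(a,b),g))
        e=[box[1]-box[0],box[2]-box[1]]; e=max(e,key=np.linalg.norm); e=e*np.sign(e[0])
        res["bay_"+n]=(cx,cy,np.degrees(np.arctan2(e[1],e[0])),a,b)
        m=cv2.inRange(h,(75,90,25),(100,255,255)); k,l,s,ce=cv2.connectedComponentsWithStats(cv2.morphologyEx(m,cv2.MORPH_CLOSE,np.ones((5,5))))
        q=proj(p,np.array([SEED[0],SEED[1],.08])); 
        cand=[i for i in range(1,k) if s[i,4]>800]; i=min(cand,key=lambda i:np.hypot(*(ce[i]-q)))
        hm=np.zeros(m.shape,np.uint8); cs,_=cv2.findContours((l==i).astype(np.uint8),0,2)
        cv2.fillPoly(hm,[cv2.convexHull(np.vstack(cs))],255)
        masks.append(hm)
    def cost(x,ids):
        f=0
        for j in ids:
            u=np.array([np.cos(x[2]),np.sin(x[2]),0]);v=np.array([-u[1],u[0],0])
            P=[proj(ps[j],np.array([x[0],x[1],.05])+s*.15*u+.05*(np.cos(a)*v+np.sin(a)*np.array([0,0,1]))) for s in(-1,1) for a in t]
            im=np.zeros(masks[j].shape,np.uint8); cv2.fillConvexPoly(im,cv2.convexHull(np.int32(np.round(np.array(P)*16))),255,shift=4)
            f+=(im!=masks[j]).sum()
        return f
    for nm,ids in (("top",[0]),("scene",[1]),("both",[0,1])):
        r=min((minimize(cost,(SEED[0],SEED[1],np.radians(a)),args=(ids,),method="Nelder-Mead",options=dict(initial_simplex=[[SEED[0]+i,SEED[1]+j,np.radians(a)+k] for i,j,k in((0,0,0),(.03,0,0),(0,.03,0),(0,0,.1))])) for a in (0,-8)),key=lambda r:r.fun)
        res["rol_"+nm]=(*r.x[:2],np.degrees(r.x[2]),r.fun)
    return res
if __name__=="__main__":
    import sys; SEED=tuple(map(float,sys.argv[1:3]))
    R=measure()
    for k,v in R.items(): print(k,np.round(v,4))
    b=(np.array(R["bay_top"][:3])+R["bay_scene"][:3])/2
    g=np.radians(b[2]); u=np.array([np.cos(g),np.sin(g)]); v=np.array([-u[1],u[0]])
    for k in("rol_top","rol_scene","rol_both"):
        r=R[k]; d=np.array(r[:2])-b[:2]; print(k,"in bay x,y mm",np.round([d@u*1e3,d@v*1e3],1),"ang",round(r[2]-b[2],2))
    for c in ("top","scene"):
        r=np.array(R["rol_"+c][:2])-R["bay_"+c][:2]; print(c,"alone",np.round([r@u*1e3,r@v*1e3],1))
    s=monitor.read_state(); print(round(s["time"],2),np.round(s["tool_pos"],4),np.round(s["tcp_rot"],4),np.round(s["wrist_force"],1))
E
python3 meas.py .605 .17
```

```text
bay_top [ 0.5772 -0.0125 -8.2136  0.179   0.3901]
bay_scene [ 0.577  -0.016  -8.3376  0.18    0.3906]
rol_top [ 6.0940e-01  1.7290e-01 -9.5954e+00  2.1000e+02]
rol_scene [ 5.62300e-01  1.87400e-01 -1.20723e+01  6.62000e+02]
rol_both [ 6.0480e-01  1.7390e-01 -9.8834e+00  1.0940e+03]
rol_top in bay x,y mm [  5.1 189.9] ang -1.32
rol_scene in bay x,y mm [-43.6 197.4] ang -3.8
rol_both in bay x,y mm [  0.3 190.2] ang -1.61
top alone [  5.2 188.1]
scene alone [-43.8 199.1]
1.2 [ 0.1708 -0.653   0.2313] [3.1159 0.4007 0.    ] [ 0.1 -0.4  0.2]
```

Request:
step_arm --series '[0.32,-0.355,0,-0.574,0.32,-0.355,0,-0.574,0.32,-0.355,0,-0.574,0.32,-0.355,0,-0.574,0.32,-0.355,0,-0.574,0.32,-0.355,0,-0.574,0.32,-0.355,0,-0.574,0.32,-0.355,0,-0.574]' --gripper 0

```text
time: 2.2
tool_pos: [0.3913, -0.2263, 0.2317]
tcp_rot: [2.874, 1.268, 0.001]
wrist_force: [0.4, -0.2, 0.3]
width: -0.0
grip_force: 0.0
```

```bash
cat > go.py <<'E'
# shift/turn in tool axes to reach world x y z, tool-y yaw (deg)
from h import *; import sys
from scipy.spatial.transform import Rotation as Ro
x,y,z,yaw=map(float,sys.argv[1:5]); s=monitor.read_state()
M=Ro.from_rotvec(s["tcp_rot"]).as_matrix(); a=np.degrees(np.arctan2(M[1,1],M[0,1]))
print("shift",np.round(M.T@(np.array([x,y,z])-s["tool_pos"]),4),"turn",round(np.radians(a-yaw),4))
print(round(s["time"],2),np.round(s["tool_pos"],4),"yaw",round(a,2),"F",np.round(s["wrist_force"],2),"w",s["width"])
E
python3 go.py .613 .196 .13 -9.6
```

```text
shift [ 0.4613 -0.1209  0.1018] turn -0.5719
2.2 [ 0.3913 -0.2263  0.2317] yaw -42.37 F [ 0.42 -0.18  0.29] w -2.7345751031909396e-05
```

Request:
step_arm --series '[0.461,-0.121,0.06,-0.572,0.461,-0.121,0.06,-0.572,0.461,-0.121,0.06,-0.572,0.461,-0.121,0.06,-0.572,0.461,-0.121,0.06,-0.572,0.461,-0.121,0.06,-0.572,0.461,-0.121,0.08,-0.572,0.461,-0.121,0.102,-0.572]'

```text
time: 3.2
tool_pos: [0.6153, 0.1963, 0.131]
tcp_rot: [2.398, 2.026, 0.008]
wrist_force: [0.0, -0.1, 0.5]
width: -0.001
grip_force: 0.0
```

Request:
step_arm --series '[0,0,0,0]'

```text
time: 3.32
tool_pos: [0.6106, 0.1954, 0.1247]
tcp_rot: [-2.395, -2.028, 0.01]
wrist_force: [-0.5, 0.9, -0.9]
width: -0.001
grip_force: 0.0
```

```bash
python3 go.py .613 .196 .098 -9.6; python3 look.py 1 roller
```

```text
shift [0.0011 0.0024 0.0267] turn 0.002
3.33 [0.6106 0.1954 0.1247] yaw -9.48 F [-0.53  0.89 -0.91] w -0.001090278807636601
top roller 0.88 [258.9 219. ] [0.61  0.168]
top roller 0.4 [265.4 168.8] [0.751 0.151]
3.525 [0.61282542 0.19241761 0.1304963 ] [2.40099089e+00 2.02464878e+00 1.84083624e-03] [-0.67746033 -0.16402162  0.90083898]
```

View pics/scene_1.png

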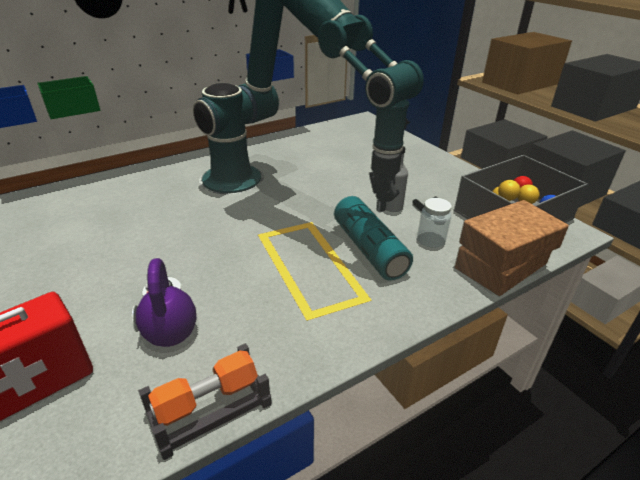

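The picture shows the shut gripper with its tip near (382,208), just above and behind the middle of the roller. The roller is untouched, and the arm sways a little after fast moves. I'll descend gently.

Request:
step_arm --series '[0,0,0.006,0,0,0,0.014,0,0,0,0.021,0,0,0,0.026,0,0,0,0.028,0,0,0,0.028,0,0,0,0.028,0,0,0,0.028,0]'

```text
time: 4.53
tool_pos: [0.6127, 0.1933, 0.1016]
tcp_rot: [2.401, 2.026, 0.001]
wrist_force: [0.2, 0.6, -0.3]
width: -0.002
grip_force: 0.0
```

Request:
step_arm --series '[0,0,0.001,0,0,0,0.002,0,0,0,0.003,0,0,0,0.003,0]'

```text
time: 5.03
tool_pos: [0.6123, 0.1931, 0.0981]
tcp_rot: [-2.401, -2.026, 0.0]
wrist_force: [-0.3, 0.4, 0.3]
width: -0.002
grip_force: 0.0
```

```bash
python3 go.py .613 .196 .098 -9.6
```

```text
shift [0.0029 0.0002 0.0001] turn -0.0015
5.03 [0.6123 0.1931 0.0981] yaw -9.68 F [-0.3   0.38  0.35] w -0.00241444716004499
```

Request:
step_arm --series '[0,0,0.001,0,0,0,0.001,0,0,0,0.002,0,0,0,0.002,0]'

```text
time: 5.52
tool_pos: [0.6128, 0.1937, 0.0973]
tcp_rot: [-2.401, -2.026, -0.002]
wrist_force: [-1.4, 1.4, 4.8]
width: 0.0
grip_force: 2.5
```

Request:
step_arm --series '[0,0,0.001,0,0,0,0.001,0,0,0,0.002,0,0,0,0.002,0]'

```text
time: 6.02
tool_pos: [0.613, 0.1946, 0.0969]
tcp_rot: [-2.401, -2.025, -0.004]
wrist_force: [-4.3, 3.0, 11.0]
width: 0.002
grip_force: 5.7
```

Request:
step_arm --series '[-0.002,0,-0.0003,0,-0.006,0,-0.001,0,-0.012,0,-0.0017,0,-0.018,0,-0.0022,0,-0.025,0,-0.0026,0,-0.032,0,-0.0028,0,-0.039,0,-0.0028,0,-0.046,0,-0.0028,0]'

```text
time: 7.02
tool_pos: [0.6053, 0.1484, 0.0999]
tcp_rot: [2.401, 2.026, 0.003]
wrist_force: [-5.4, 2.0, 13.6]
width: 0.005
grip_force: 6.5
```

Request:
step_arm --series '[-0.007,0,0,0,-0.014,0,0,0,-0.021,0,0.0002,0,-0.028,0,0.0006,0,-0.034,0,0.0012,0,-0.039,0,0.0017,0,-0.042,0,0.0021,0,-0.042,0,0.0021,0]'

```text
time: 8.02
tool_pos: [0.5985, 0.1061, 0.0979]
tcp_rot: [2.4, 2.025, 0.002]
wrist_force: [-4.3, -2.3, 13.6]
width: 0.001
grip_force: 7.0
```

```bash
sed -i 's/res={}$/res={}/' meas.py; python3 meas.py .6 .13; python3 look.py 2 roller
```

```text
bay_top [ 0.5773 -0.0119 -8.3053  0.1801  0.3901]
bay_scene [ 0.5766 -0.0157 -8.3824  0.1803  0.3914]
rol_top [2.57700e-01 1.06900e-01 2.42187e+01 1.60680e+04]
rol_scene [ 5.68700e-01  1.37000e-01 -1.24276e+01  6.88000e+02]
rol_both [ 5.63700e-01  1.40700e-01 -1.09297e+01  1.73460e+04]
rol_top in bay x,y mm [-333.4   73.1] ang 32.56
rol_scene in bay x,y mm [-30. 148.] ang -4.08
rol_both in bay x,y mm [-35.5 151. ] ang -2.59
top alone [-333.4   71.2]
scene alone [-30.  149.9]
8.12 [0.5986 0.1063 0.098 ] [2.3999 2.0252 0.0024] [-5.4 -1.3 13.5]
top roller 0.65 [271.6 222.2] [0.601 0.133]
8.325 [0.59854518 0.10634768 0.09792983] [2.39990095e+00 2.02527872e+00 2.34645098e-03] [-4.72556538 -1.30870582 14.20305589]
```

View pics/scene_2.png

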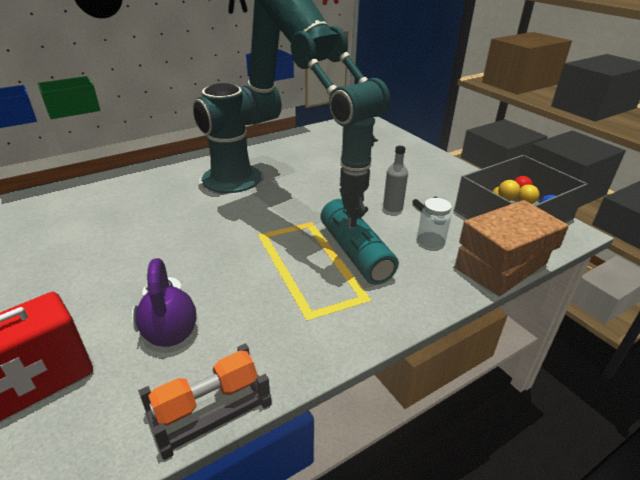

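The roller moved about 48 mm and stayed straight: its far end face is now at (383,270). I'll lift, go back and repeat the stroke.

Request:
step_arm --series '[0,0,-0.006,0,0,0,-0.013,0,0.01,0,-0.013,0,0.022,0,-0.013,0,0.034,0,-0.013,0,0.042,0,-0.013,0,0.042,0,-0.013,0,0.042,0,-0.013,0]'

```text
time: 9.32
tool_pos: [0.6046, 0.1478, 0.1078]
tcp_rot: [-2.401, -2.026, 0.001]
wrist_force: [-1.0, -0.3, 0.9]
width: 0.002
grip_force: 0.0
```

```bash
python3 meas.py .6 .125; python3 look.py 3 roller roller_end_a
```

```text
bay_top [ 0.5772 -0.0119 -8.3053  0.1801  0.3902]
bay_scene [ 0.5771 -0.0154 -8.4229  0.1808  0.3906]
rol_top [2.70700e-01 1.66300e-01 1.95477e+01 1.87910e+04]
rol_scene [ 5.64500e-01  1.42700e-01 -1.07163e+01  6.81000e+02]
rol_both [ 5.5790e-01  1.4330e-01 -9.5381e+00  2.0071e+04]
rol_top in bay x,y mm [-329.4  133.5] ang 27.91
rol_scene in bay x,y mm [-35.3 152.8] ang -2.35
rol_both in bay x,y mm [-41.9 152.5] ang -1.17
top alone [-329.2  131.7]
scene alone [-35.5 154.6]
9.43 [0.6046 0.1475 0.1079] [ 2.4012e+00  2.0257e+00 -4.0000e-04] [1.4 0.  0.3]
top roller 0.9 [275.6 222.9] [0.599 0.123]
top roller_end_a 0.91 [281.3 173.2] [0.738 0.107]
top roller_end_a 0.21 [180.7 276.5] [0.458 0.372]
scene roller 0.74 [383.8 271.1] [0.754 0.102]
scene roller 0.56 [354.5 241. ] [0.607 0.114]
scene roller_end_a 0.87 [338.3 211.8] [0.458 0.161]
scene roller_end_a 0.62 [386.7 271.1] [0.758 0.108]
9.725 [0.60474373 0.14760446 0.10802042] [2.40133951e+00 2.02556389e+00 5.15377328e-05] [ 0.15084457 -0.2182472  -0.70092511]
```

Request:
step_arm --series '[0.002,0,0.005,0,0.002,0,0.009,0,0.002,0,0.011,0,0.002,0,0.012,0,0.002,0,0.0135,0,0.002,0,0.0135,0]'

```text
time: 10.48
tool_pos: [0.6052, 0.1511, 0.0966]
tcp_rot: [-2.4, -2.025, -0.003]
wrist_force: [-4.5, 2.0, 9.8]
width: 0.003
grip_force: 5.4
```

Request:
step_arm --series '[-0.002,0,-0.0003,0,-0.006,0,-0.001,0,-0.012,0,-0.0017,0,-0.018,0,-0.0022,0,-0.025,0,-0.0026,0,-0.032,0,-0.0028,0,-0.039,0,-0.0028,0,-0.046,0,-0.0028,0]'

```text
time: 11.48
tool_pos: [0.5975, 0.1049, 0.0999]
tcp_rot: [-2.401, -2.026, -0.002]
wrist_force: [-6.4, 0.7, 13.0]
width: 0.002
grip_force: 6.7
```

Request:
step_arm --series '[-0.007,0,0,0,-0.014,0,0,0,-0.021,0,0.0002,0,-0.028,0,0.0006,0,-0.035,0,0.0012,0,-0.041,0,0.0018,0,-0.046,0,0.0024,0,-0.048,0,0.0027,0]'

```text
time: 12.48
tool_pos: [0.5898, 0.0568, 0.0973]
tcp_rot: [2.4, 2.025, 0.001]
wrist_force: [-5.3, -0.1, 14.3]
width: 0.005
grip_force: 7.1
```

Request:
step_arm --series '[0,0,0,0,0,0,-0.006,0,0,0,-0.013,0,0.012,0,-0.013,0,0.025,0,-0.013,0,0.037,0,-0.013,0,0.046,0,-0.013,0,0.046,0,-0.013,0]'

```text
time: 13.48
tool_pos: [0.597, 0.1034, 0.1073]
tcp_rot: [-2.399, -2.028, 0.0]
wrist_force: [0.1, 0.1, 0.0]
width: 0.001
grip_force: 0.0
```

```bash
python3 meas.py .6 .08 | grep -v rol_top; python3 look.py 4 roller roller_end_a
```

```text
bay_top [ 0.5771 -0.0127 -8.3053  0.1784  0.39  ]
bay_scene [ 0.5766 -0.0159 -8.3236  0.1799  0.3915]
rol_scene [ 5.6090e-01  8.9900e-02 -9.5186e+00  6.7600e+02]
rol_both [ 5.48500e-01  9.20000e-02 -1.06097e+01  2.00620e+04]
rol_scene in bay x,y mm [-30.8 100.8] ang -1.2
rol_both in bay x,y mm [-43.4 101.1] ang -2.3
top alone [-357.2   98.3]
scene alone [-30.7 102.4]
13.57 [0.5969 0.1026 0.1074] [ 2.4004e+00  2.0267e+00 -6.0000e-04] [0.2 0.5 0.1]
top roller 0.69 [291.6 225.9] [0.59 0.08]
top roller_end_a 0.73 [300.3 172.9] [0.738 0.055]
scene roller 0.7 [340.6 243.6] [0.597 0.074]
scene roller_end_a 0.9 [366.4 273.5] [0.738 0.058]
scene roller_end_a 0.87 [316.5 216.5] [0.446 0.089]
13.875 [0.5969936  0.10215678 0.10762389] [2.40146497e+00 2.02539233e+00 3.67406362e-05] [ 0.54021348 -0.31031794  0.26888043]
```

View pics/top_4.png

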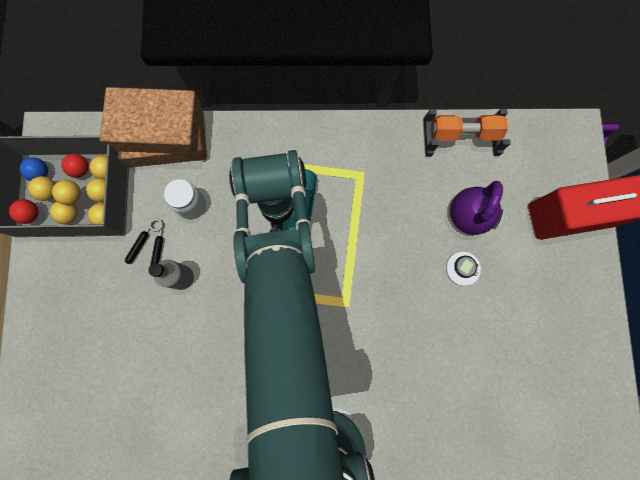

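Request:
step_arm --series '[-0.003,0,0.005,0,-0.003,0,0.009,0,-0.003,0,0.011,0,-0.003,0,0.012,0,-0.003,0,0.0135,0,-0.003,0,0.0135,0]'

```text
time: 14.62
tool_pos: [0.5969, 0.1011, 0.0974]
tcp_rot: [-2.401, -2.024, -0.004]
wrist_force: [-8.1, 4.6, 17.2]
width: -0.001
grip_force: 8.7
```

Request:
step_arm --series '[-0.002,0,-0.0003,0,-0.006,0,-0.001,0,-0.012,0,-0.0017,0,-0.018,0,-0.0022,0,-0.025,0,-0.0026,0,-0.032,0,-0.0028,0,-0.039,0,-0.0028,0,-0.046,0,-0.0028,0]'

```text
time: 15.62
tool_pos: [0.5891, 0.0545, 0.0999]
tcp_rot: [-2.401, -2.026, -0.002]
wrist_force: [-7.1, 1.3, 15.8]
width: -0.002
grip_force: 8.1
```

Request:
step_arm --series '[-0.007,0,0,0,-0.014,0,0,0,-0.021,0,0.0002,0,-0.028,0,0.0006,0,-0.035,0,0.0012,0,-0.041,0,0.0018,0,-0.046,0,0.0024,0,-0.048,0,0.0027,0]'

```text
time: 16.62
tool_pos: [0.5813, 0.0061, 0.0963]
tcp_rot: [2.4, 2.025, 0.001]
wrist_force: [-4.5, -1.9, 10.9]
width: -0.004
grip_force: 5.6
```

Request:
step_arm --series '[0,0,0,0,0,0,-0.006,0,0,0,-0.013,0,0.012,0,-0.013,0,0.025,0,-0.013,0,0.037,0,-0.013,0,0.044,0,-0.013,0,0.044,0,-0.013,0]'

```text
time: 17.62
tool_pos: [0.588, 0.051, 0.1069]
tcp_rot: [-2.4, -2.028, 0.001]
wrist_force: [-0.3, -0.1, -0.5]
width: 0.0
grip_force: 0.0
```

```bash
python3 meas.py .585 .035 | grep -v rol_top; python3 look.py 5 roller roller_end_a
```

```text
bay_top [ 0.5706 -0.0846  0.8023  0.3974  0.092 ]
bay_scene [ 0.577  -0.016  -8.3236  0.1799  0.3907]
rol_scene [ 5.4560e-01  4.1300e-02 -9.9662e+00  6.8000e+02]
rol_both [ 5.2840e-01  4.6200e-02 -9.3145e+00  2.8633e+04]
rol_scene in bay x,y mm [-34.1  89.5] ang -6.21
rol_both in bay x,y mm [-51.6  93.3] ang -5.55
top alone [-464.4  184.4]
scene alone [-35.   55.1]
17.73 [0.588  0.0503 0.1071] [-2.4006e+00 -2.0265e+00  5.0000e-04] [ 0.5 -0.2 -1.1]
top roller 0.79 [308.7 229.8] [0.578 0.034]
scene roller 0.8 [325.1 250.2] [0.601 0.02 ]
scene roller_end_a 0.77 [348.1 280. ] [0.734 0.003]
scene roller_end_a 0.57 [306.3 215.2] [0.424 0.066]
18.025 [0.58807782 0.04992894 0.10721837] [2.40146378e+00 2.02537818e+00 4.67737221e-05] [ 0.30868449 -0.52453621  0.32456487]
```

View pics/scene_5.png

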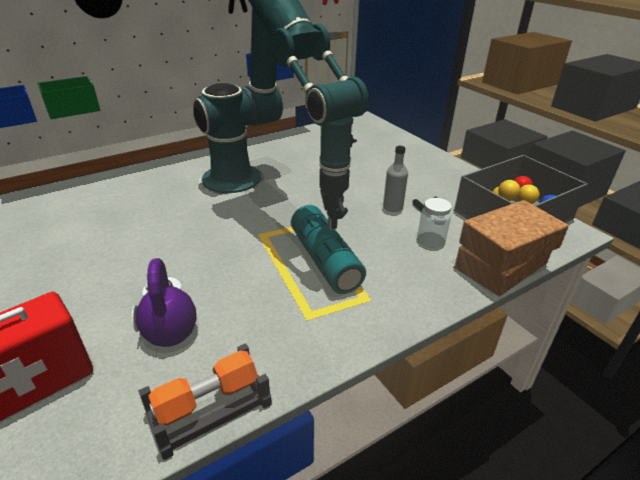

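Request:
step_arm --series '[0,0,0.005,0,0,0,0.009,0,0,0,0.011,0,0,0,0.012,0,0,0,0.0135,0,0,0,0.0135,0]'

```text
time: 18.77
tool_pos: [0.5886, 0.0518, 0.0979]
tcp_rot: [-2.401, -2.025, -0.004]
wrist_force: [-9.6, 4.7, 23.5]
width: -0.002
grip_force: 11.4
```

Request:
step_arm --series '[-0.002,0,-0.0003,0,-0.006,0,-0.001,0,-0.012,0,-0.0017,0,-0.018,0,-0.0022,0,-0.025,0,-0.0026,0,-0.032,0,-0.0028,0,-0.039,0,-0.0028,0,-0.045,0,-0.0028,0]'

```text
time: 19.77
tool_pos: [0.581, 0.0061, 0.0998]
tcp_rot: [2.401, 2.026, 0.002]
wrist_force: [-8.0, 1.1, 19.1]
width: -0.002
grip_force: 9.3
```

Request:
step_arm --series '[-0.006,0,0,0,-0.012,0,0,0,-0.018,0,0.0002,0,-0.024,0,0.0006,0,-0.03,0,0.0012,0,-0.035,0,0.0016,0,-0.039,0,0.002,0,-0.041,0,0.0021,0]'

```text
time: 20.78
tool_pos: [0.5743, -0.0353, 0.0968]
tcp_rot: [2.4, 2.025, 0.001]
wrist_force: [-4.8, -1.6, 12.9]
width: -0.001
grip_force: 6.3
```

Request:
step_arm --series '[0,0,0,0,0,0,-0.006,0,0,0,-0.02,0,0,0,-0.04,0,0.06,0,-0.06,0,0.12,0,-0.06,0,0.17,0,-0.06,0,0.2,0,-0.06,0]'

```text
time: 21.78
tool_pos: [0.6079, 0.1654, 0.156]
tcp_rot: [2.399, 2.028, 0.003]
wrist_force: [-0.2, -0.1, -0.4]
width: -0.0
grip_force: 0.0
```

```bash
python3 meas.py .577 -.014; python3 look.py 6 roller roller_end_a
```

```text
bay_top [ 0.5772 -0.0119 -8.3241  0.18    0.3901]
bay_scene [ 0.5768 -0.0157 -8.3236  0.1804  0.391 ]
rol_top [ 5.7940e-01 -9.3000e-03 -9.5045e+00  2.1100e+02]
rol_scene [ 5.2270e-01  3.4000e-03 -9.2391e+00  7.0600e+02]
rol_both [ 5.7690e-01 -8.0000e-03 -9.2226e+00  1.1340e+03]
rol_top in bay x,y mm [1.7 4.9] ang -1.18
rol_scene in bay x,y mm [-56.3   9.1] ang -0.92
rol_both in bay x,y mm [-1.   5.8] ang -0.9
top alone [1.8 3. ]
scene alone [-56.3  11. ]
21.88 [0.608  0.1661 0.1558] [2.3973 2.0302 0.0038] [0.8 0.3 0. ]
top roller 0.63 [325.7 231.7] [ 0.573 -0.012]
top roller_end_a 0.85 [330.  175.8] [ 0.729 -0.027]
top roller_end_a 0.66 [318.1 287.7] [0.423 0.011]
scene roller 0.73 [312.5 249.9] [ 0.582 -0.008]
scene roller_end_a 0.86 [332.8 283.7] [ 0.726 -0.038]
scene roller_end_a 0.84 [290.5 218.2] [0.413 0.017]
22.175 [0.607197   0.16147515 0.15462425] [ 2.40217291e+00  2.02434489e+00 -2.43707932e-04] [-0.28728046  0.38650067 -0.61826078]
```

View pics/top_6.png

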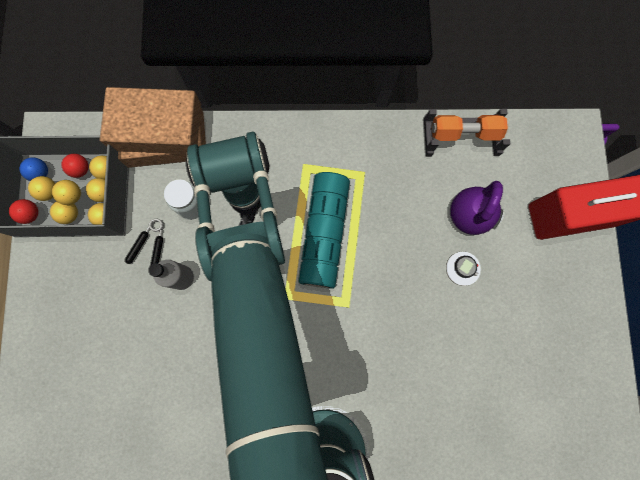

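View pics/scene_6.png

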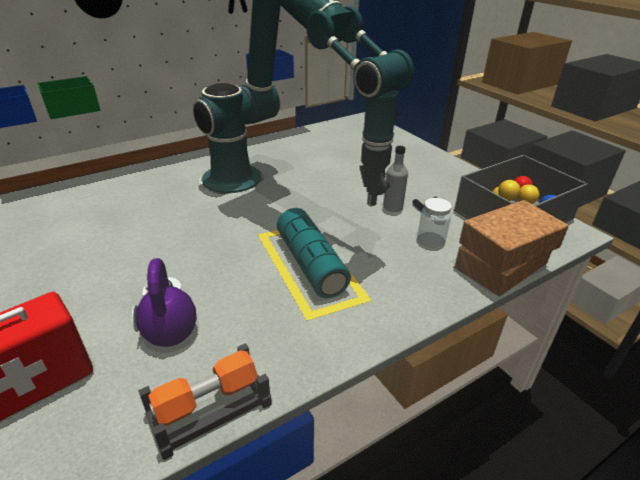

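In the top view the roller spans (328,173) to (318,287), inside the tape with a gap on every side. It measures +2 mm along the bay, +3 to 5 mm across and 1.2° out, so about 8 mm is spare at the tightest side. The bystanders haven't moved. I'll confirm it is still and hand in.

```bash
python3 meas.py .577 -.014 | grep -E "top"; python3 -c "
from workcell import job; print(job.finish_job())"
```

```text
bay_top [ 0.5772 -0.0119 -8.3241  0.18    0.3901]
rol_top [ 5.7940e-01 -9.3000e-03 -9.5045e+00  2.1500e+02]
rol_top in bay x,y mm [1.5 5. ] ang -1.17
top alone [1.8 3. ]
the job is handed in; nothing more can be done
None
```

The roller lies still and wholly inside the tape after four fingertip strokes, with about 8 mm to spare at its tightest side; nothing else was touched, and the job was handed in at about 22 s.

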